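# Fasten the fridge control box cover and put the key away

## Task

On the pantry worktop, the cover of the fridge's control box is still loose: with the standing key, turn both of its captive screws clockwise until they are fully home, so that their bars lie in line with the box's long sides. Work the screws with the key only, keeping gripper and arm off the box. Then stand the key upright in the shallow open tray, in the free space beside the small tin that stays standing there, and leave the two jars and the open tub where they are.

Things in the scene. Friction and masses are not known exactly. Their poses are not given: they have to be found in the camera images.
- control_box: Low white plastic box with a grey cover, fixed to the worktop: 116 (x) by 206 (y, the long side) by 40 mm high. Origin: centre of its underside; z up. Two captive screws stand on the cover at y +65 and -65 mm on its middle line; black vent slots lie between them and a short black cable gland sticks out of its +x side.
- screw_left (a joint): Hinge of the left cover screw (at the box's own +y end), rad. Grows as it turns clockwise seen from above: 0 = open, bar square across the box's long sides; 1.571 = fully home at its stop, bar parallel to the long sides. Starts at 0.25 to 0.6. Light friction (0.1 N m); stays where left, cannot come out.
- head_left (a point): Top centre of the left screw's bar, on its axis; at x 0, y +65, z 53.5 mm in the control box's frame. x runs along the bar and turns with it, z up. The steel bar is 36 mm long, 9 wide, 10.5 high above its round flange (42 across, top 3 mm above the cover): straight sides for 6 mm, then a roof-shaped ridge 4.5 mm high.
- screw_right (a joint): Hinge of the right cover screw (at the box's own -y end), rad. Grows as it turns clockwise seen from above: 0 = open, bar square across the box's long sides; 1.571 = fully home at its stop, bar parallel to the long sides. Starts at 0.25 to 0.6. Light friction (0.1 N m); stays where left, cannot come out.
- head_right (a point): Top centre of the right screw's bar, on its axis; at x 0, y -65, z 53.5 mm in the control box's frame. x runs along the bar and turns with it, z up. The steel bar is 36 mm long, 9 wide, 10.5 high above its round flange (42 across, top 3 mm above the cover): straight sides for 6 mm, then a roof-shaped ridge 4.5 mm high.
- key: Loose steel key, 0.15 kg, 95 mm tall, standing on its two jaws. Origin: centre of its underside; z up along it. Jaws: 40 mm long (along x), 10 thick, 14 high; the slot between them is 15 wide, 14 deep, runs along x and is open at both ends; it fits over a screw's bar with 0.17 rad of play either way. Above: a disc 42 across (z 14 to 22 mm), then a 16 mm stem up to the handle.
- tray: Shallow white plastic tray fixed to the worktop, open on top: outside 136 (x) by 96 (y) by 25 mm high, walls and floor 3 mm. Origin: centre of its underside; z up. The tin stands in its +x half; the -x half is free.
- tin: Small plain metal tin, loose, 50 mm across, 40 mm high, 0.15 kg, standing in the tray. Origin: centre of its underside.
- jam_jar: Bystander: amber jar, 68 mm across, 105 mm high, on the worktop beyond the box. Origin: centre of its underside.
- pickle_jar: Bystander: green glass jar, 72 mm across, 120 mm high, on the worktop beyond the box. Origin: centre of its underside.
- tub: Bystander: white open plastic tub, 84 mm across the rim, 70 mm high, on the robot's side of the box. Origin: centre of its underside.
- key_handle (a point): Middle of the key's black flat handle, 77 mm above the key's origin, same axes. The handle spans z 55 to 95 mm above the origin, is 54 mm wide along x (in line with the slot) and 14 mm thick along y: grip it across its thickness.
Things that resemble listed ones, but are neither listed nor needed, are in the scene too. What is shaped like the tray but blue is not meant. Several things look just like the key: the one meant starts nearest to the robot's base.

How it is judged (in metres and radians):
On the way, in this order (a step that is already met when the one before it is completed fails the run):
1. one of the two screws is fully home (value of joint any of screw_left, screw_right above 1.4 rad), for 0.2 s.
2. both screws are fully home (value of joint each of screw_left, screw_right above 1.4 rad), for 0.2 s.
At the end, for the whole second after the job is handed in: Both screws are turned to within 0.17 rad (10 degrees) of their stops (joint above 1.40), the key stands upright (within 0.12 rad) on the floor of the tray, the tin still stands upright in the tray, and both are at rest (all of step 2 and x of key in the frame of tray between -0.065 and 0.065 m and y of key in the frame of tray between -0.045 and 0.045 m and z of each of key, tin in the frame of tray below 0.01 m and angle between each of key, tin's own z axis and vertical below 0.12 rad and linear speed of each of key, tin below 0.02 m/s and x of tin in the frame of tray between -0.065 and 0.065 m and y of tin in the frame of tray between -0.045 and 0.045 m); the robot touches nothing.
It fails at once if the gripper or arm presses on the control box or its screws (over 3 N) (contact force between any of the fingers, the arm and control_box above 3 N).
It fails at once if the jam jar is knocked or shifted more than 40 mm (distance of jam_jar from where it was at the start of the episode above 0.04 m or angle between jam_jar's own z axis and vertical above 0.5 rad).
It fails at once if the pickle jar is knocked or shifted more than 40 mm (distance of pickle_jar from where it was at the start of the episode above 0.04 m or angle between pickle_jar's own z axis and vertical above 0.5 rad).
It fails at once if the tub is knocked or shifted more than 40 mm (distance of tub from where it was at the start of the episode above 0.04 m or angle between tub's own z axis and vertical above 0.5 rad).
It also fails if it takes over 58 s, if anything falls off the work surface, if the arm or the gripper's body presses on something with over 40 N, if the wrist force passes 120 N, or if a joint passes its speed limit or range.

## Robot

A 6-joint arm with a two-finger parallel gripper is mounted at the origin on the work surface. World frame = base frame: x ahead of the robot, y to its left, z up, the work surface at z = 0. Lengths are in mm, angles in rad, forces in N, time in s.
With the tool pointing down it reaches from about 425 to 950 mm from the base axis. Payload 3.5 kg.
Tool frame: the origin (TCP) lies between the finger pads; the fingertips stand 19 mm ahead of it and the grasp point (between the pads) is the TCP (robot.nose_length is the distance from the TCP to the fingertips, in mm); z points along the fingers, y is the line along which they close (so a half turn about z gives the same grasp; the last joint's range is limited). The gripper opens to 85 mm and grips with 20 to 120 N. Pads are 22 mm wide; open, the fingers measure 114 mm over their backs; the gripper's body (76 mm by 85 mm) begins 54 mm behind the grasp point. The pads swing forward as they close: fully open they stand 13 mm farther back than shut.
Start: joints at [-1.324, 0.286, 1.577, -0, 1.279, -0.15], TCP at [260.888, -622.53, 250.325] pointing down, gripper open.
Joint ranges: [-2.77, 2.77], [-0.9, 2.22], [0.21, 2.48], [-1.53, 4.67], [0.24, 2.81], [-2.84, 2.84]. Speed limits (rad/s): [2.79, 2.79, 3.14, 3.14, 3.14, 3.14].

## Interface

Orientations are given as a rotation vector (axis times angle).
In Python, from plant import robot gives the robot as it stands.
- The arm moves only by the tool drive_tool, never from a script. Its argument "steps" is a list of rows, each a list of 5 numbers: the closure, from -1 (fully open) to 1 (shut), then the shift along the tool's x, y, z scaled (see below), then the turn about the tool's z scaled (see below). In form: [[hand, tx, ty, tz, yaw], ...]. A call has exactly 10 rows; each row shifts and turns the commanded pose from where the row before left it, along the tool's axes as they then stand; what a row does not reach is not made up. The controller multiplies each number of a shift by 40 mm and each number of a turn by 0.12 rad. A row lasts 1/8 s, in which the tool goes at most 62.5 mm and 10.7 degrees, less where a joint would pass 70% of its speed; a pose out of reach is approached as far as the arm can. A call with a number of a shift or a turn outside -1 to 1 is refused whole. A call with a gripper value outside its range is refused whole. The fingers move at their own pace and stop on an object; the grip force is fixed at half the most. Time passes only in rows, so rows that do not move let the fingers close, or fill a call up. It gives the time, the measured TCP pose, the force, the opening and the grip force at its end, in the units of the state.
- robot.read_state(): the state, without advancing time (a new reading comes with each control period).
- robot.get_image(name): name is "scene" or "top"; returns the picture (420x560x3 uint8, red, green, blue); there is no depth.
- robot.camera_model(name): a dict with "K" (3x3 intrinsics, pixels), "D" ([k1, k2, p1, p2, k3] as OpenCV has them; the pictures are not rectified), "T" (4x4, takes a point from camera to world coordinates). Camera axes: x right, y down, z forward; pixel columns grow to the right and rows downward; lengths in mm; the calibration is good to about 2 mm. A picture is of the moment at which its call begins. camera_model takes no time and is no camera call.
- robot.job_done(): hands the job in; it is judged then, once.
The state is a dict: "clock": time; "joint_pos": joint angles; "joint_vel": joint speeds; "joint_efforts": joint torques, N m; "position": TCP position; "ee_rot": TCP orientation; "ft_force": force on the tool from outside, world axes, zero at the start; "moment": the same for the moment, N m; "grip_width": finger opening in mm; "grasp_force": force on a finger pad.
Only numpy, scipy, OpenCV 4.12 (cv2) and the standard library are available. Lean on these libraries where they do the work, as an engineer would, in place of code of your own. Each camera call takes 0.05 s, during which the arm holds its last target. There are 200 camera calls.

## Working session

There is one attempt and no reset: what is moved stays moved. The work goes in short steps, Python scripts to look and compute and a tool call to move; the robot and the scene stay as the last step left them, time stands still between calls to the robot, and variables do not carry over. Pictures are saved under pics/ and viewed, at most 11 in all, crops included, and the job is handed in when it is done.

Besides the shell and the picture viewer there is one more tool, called after "Call:" as name(argument=value, ...), one argument or row to a line, values as JSON. drive_tool: Moves the arm, as the interface text tells. Its arguments: {"type":"object","properties":{"steps":{"type":"array"}},"required":["steps"]}

```bash
mkdir -p pics; python3 - <<'E'
from plant import robot
import cv2,numpy as np
for n in("top","scene"):
    im=robot.get_image(n); cv2.imwrite(f"pics/{n}0.png",cv2.resize(im[:,:,::-1],(800,600),interpolation=cv2.INTER_CUBIC)); np.save(f"pics/{n}0.npy",im)
    m=robot.camera_model(n); print(n,np.round(m["K"],1).tolist(),m["D"],np.round(m["T"],3).tolist())
s=robot.read_state();print(s)
E
```

```text
top [[388.2, 0.0, 277.7], [0.0, 388.2, 214.4], [0.0, 0.0, 1.0]] [-0.09618458  0.          0.          0.          0.        ] [[-0.008, -0.987, 0.158, 434.62], [-1.0, 0.008, -0.005, 61.529], [0.004, -0.158, -0.987, 995.548], [0.0, 0.0, 0.0, 1.0]]
scene [[382.0, 0.0, 283.6], [0.0, 382.0, 208.3], [0.0, 0.0, 1.0]] [-0.04725285  0.          0.          0.          0.        ] [[-0.441, 0.729, -0.525, 1190.426], [0.898, 0.359, -0.256, 371.953], [0.002, -0.583, -0.812, 1058.257], [0.0, 0.0, 0.0, 1.0]]
{'clock': 0.1, 'joint_pos': array([-1.32400763e+00,  2.87135228e-01,  1.57803194e+00,  2.63257389e-05,
        1.27860006e+00, -1.49996389e-01]), 'joint_vel': array([ 0.00071125, -0.00158049, -0.00403281,  0.00056993, -0.00115936,
       -0.00037004]), 'joint_efforts': array([ 5.68595406e-04, -4.07299769e+01, -2.93699348e+01, -1.34011707e-04,
        3.45781511e-03, -1.42725234e-06]), 'position': array([ 260.75571809, -622.00153792,  249.04595181]), 'ee_rot': array([-3.07784099e+00, -6.18747948e-01,  1.25620438e-04]), 'ft_force': array([ 0.15335296,  0.48375368, -0.76066158]), 'moment': array([-0.00512033, -0.05573446, -0.02203215]), 'grasp_force': 0.0, 'grip_width': 85.2049447890718}
```

View pics/top0.png

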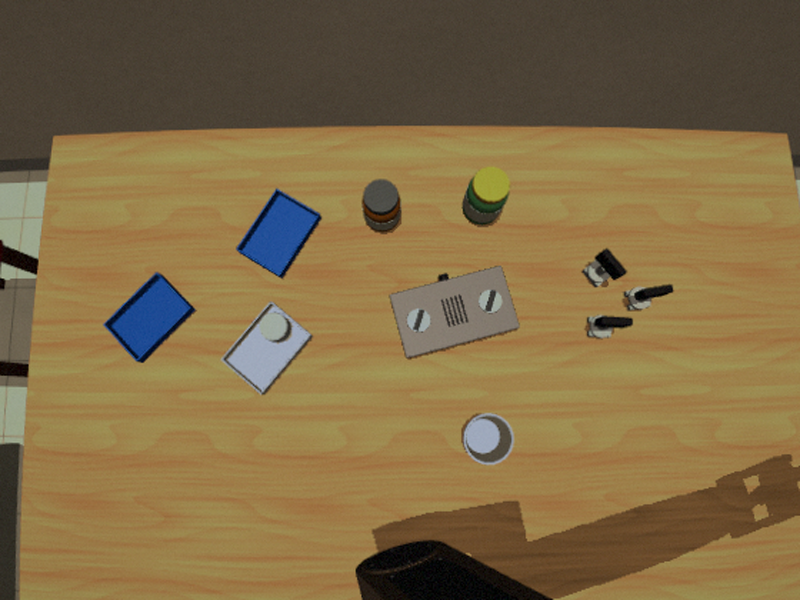

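View pics/scene0.png

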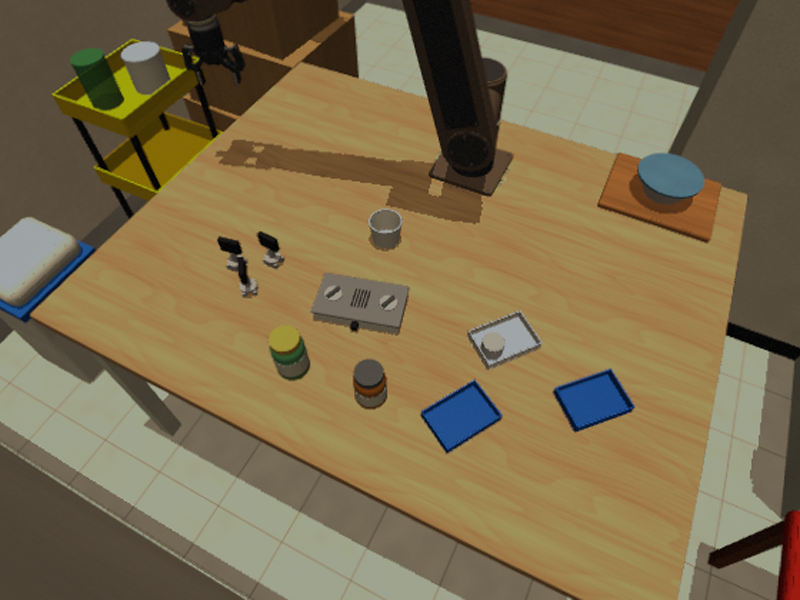

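The top view shows the box centred at about (455,312) with its screws at (419,320) and (490,301) and the gland at (443,277). The white tray is at (267,348) with the tin at (275,326). The keys are near (600,328), (638,300) and (596,272), the tub is at (488,438), and the jars are at (381,205) and (487,195). I need closer views.

```bash
cat > h.py <<'E'
import cv2,numpy as np
from plant import robot
def ray(n,uv,z):
    m=robot.camera_model(n);K=np.array(m["K"]);D=np.array(m["D"]);T=np.array(m["T"])
    uv=np.array(uv,float).reshape(-1,1,2);p=cv2.undistortPoints(uv,K,D,None,None).reshape(-1,2)
    d=np.c_[p,np.ones(len(p))]@T[:3,:3].T;o=T[:3,3]
    return o+d*((np.asarray(z)-o[2])/d[:,2])[:,None]
def proj(n,P):
    m=robot.camera_model(n);T=np.linalg.inv(np.array(m["T"]))
    return cv2.projectPoints(np.array(P,float).reshape(-1,1,3),cv2.Rodrigues(T[:3,:3])[0],T[:3,3],np.array(m["K"]),np.array(m["D"]))[0].reshape(-1,2)
def crop(im,x,y,w,h,s):
    return cv2.resize(im[y:y+h,x:x+w,::-1],None,fx=s,fy=s,interpolation=cv2.INTER_CUBIC)
E
python3 - <<'E'
from h import *
t=np.load("pics/top0.npy");s=np.load("pics/scene0.npy")
a=np.hstack([crop(t,265,180,100,75,4),crop(t,400,170,100,75,4)])
b=np.hstack([crop(t,150,205,80,75,4),crop(s,140,150,120,75,4)])
cv2.imwrite("pics/m1.png",np.vstack([a,b]))
P=[(0,0)]
for n,uv in dict(kA=(600,333),kB=(638,305),kC=(596,280),tub=(488,455)).items(): print(n,ray("top",np.array(uv)*.7,[0]).round())
E
```

```text
kA [[ 542. -315.    0.]]
kB [[ 593. -391.    0.]]
kC [[ 641. -314.    0.]]
tub [[ 328. -102.    0.]]
```

View pics/m1.png

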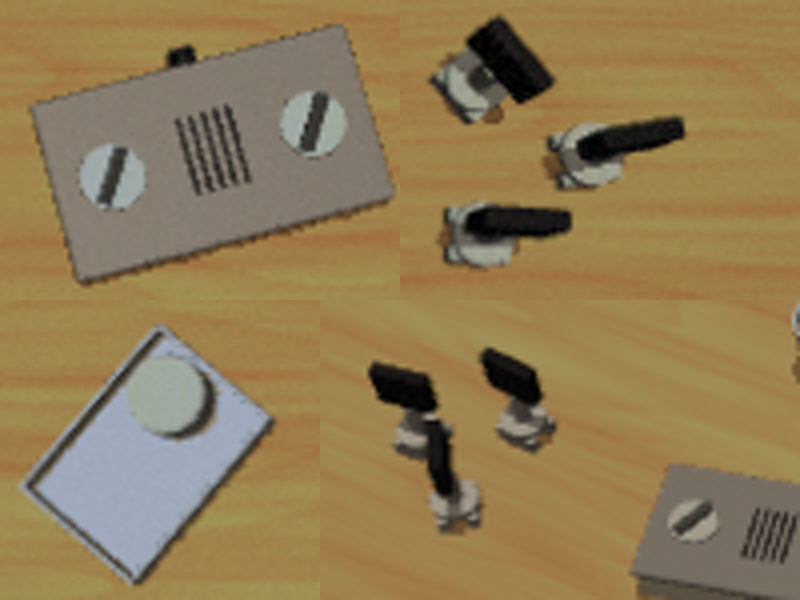

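The zoomed views confirm key A, the lowest in the top view at about (480,235) in the montage, is nearest the base. The box corners, both bars, the tray rim and the tin are sharp enough to fit.

```bash
cat > fit.py <<'E'
from h import *
from scipy.optimize import least_squares,minimize
def up(p,ox,oy,mx=0,my=0,s=4): return (np.array(p,float)-[mx,my]+.5)/s-.5+[ox,oy]
def Rz(a): return np.array([[np.cos(a),-np.sin(a),0],[np.sin(a),np.cos(a),0],[0,0,1]])
def tf(q,P): return np.array(P,float)@Rz(q[2]).T+[q[0],q[1],0]
def keysil(n,q,z0=0,S=8,handle=True):
    # handle hull in pixels
    P=[[a*27,b*7,z0+z] for a in(-1,1) for b in(-1,1) for z in(55,95)]
    return cv2.convexHull(proj(n,tf(q,P)).astype(np.float32)).reshape(-1,2)
def fitkey(ims,q0,z0=0,dark=50):
    S=8;data=[]
    for n,im in ims.items():
        c=keysil(n,q0,z0).mean(0);x,y=(c-25).astype(int);sub=im[y:y+50,x:x+50].max(2).astype(np.float32)
        # shift so upsampled pixel centres align
        M=np.float32([[S,0,S/2-.5],[0,S,S/2-.5]]);b=cv2.warpAffine(sub,M,(50*S,50*S),flags=cv2.INTER_LINEAR,borderMode=cv2.BORDER_REPLICATE)
        lab=(b<dark).astype(np.uint8);k,l,st,ce=cv2.connectedComponentsWithStats(lab)
        seed=((c-[x,y]+.5)*S).astype(int);d=[np.min(np.hypot(*(np.argwhere(l==i)[:,::-1]-seed).T)) if st[i,4]>800 else 1e9 for i in range(1,k)]
        data.append((n,x,y,l==1+int(np.argmin(d))))
    def cost(q):
        t=0
        for n,x,y,m in data:
            h=((keysil(n,q,z0)-[x,y]+.5)*S);r=np.zeros(m.shape,np.uint8);cv2.fillConvexPoly(r,(h*16).astype(int),1,shift=4)
            r=r>0;t+=1-(r&m).sum()/((r|m).sum())
        return t
    best=None
    for a in np.arange(0,3.14,.3):
        s=np.array([[0,0,0],[12,0,0],[0,12,0],[0,0,.3]])+[q0[0],q0[1],a]
        r=minimize(cost,s[0],method="Nelder-Mead",options=dict(initial_simplex=s,xatol=.01,fatol=1e-5))
        if best is None or r.fun<best.fun: best=r
    return best.x,best.fun/len(data)
E
python3 - <<'E'
from fit import *
t=np.load("pics/top0.npy");s=np.load("pics/scene0.npy")
def rig(L,uv,q0):
    r=least_squares(lambda q:(proj("top",tf(q,L))-uv).ravel(),q0,x_scale=[1,1,.01]);return r.x,np.abs(r.fun).max()
B=[(58,103,40),(58,-103,40),(-58,-103,40),(0,65,43),(0,-65,43)]
uv=up([(33,103),(343,25),(393,194),(113,177),(313,123)],265,180)
q,e=rig(B,uv,[550,0,0]);print("box",q.round(3),e)
bb=q
for nm,e2 in dict(left=[(121,149),(104,205)],right=[(323,94),(305,152)]).items():
    p=ray("top",up(e2,265,180),[53.5,53.5]);d=p[0]-p[1];print(nm,"bar mid",p.mean(0).round(1),"len",np.hypot(*d[:2]).round(1),"world ang",np.arctan2(d[1],d[0]).round(3))
for nm,y in(("left",65),("right",-65)): print(nm,"axis",tf(q,[[0,y,53.5]]).round(1))
T=[(68,48,25),(68,-48,25),(-68,-48,25),(-68,48,25)]
uv=up([(160,325),(273,420),(137,583),(22,487)],150,205,0,300)
q,e=rig(T,uv,[500,350,.8]);print("tray",q.round(3),e)
p=ray("top",up([(169,396)],150,205,0,300),[40]);print("tin",p.round(1),"local",((p-[q[0],q[1],0])@Rz(q[2])).round(1),"place",tf(q,[[-34,0,0]]).round(1))
print("key",fitkey({"top":t,"scene":s},[542,-312,0]),fitkey({"top":t},[542,-312,0]),fitkey({"scene":s},[542,-312,0]))
E
```

```text
box [ 5.80021e+02 -4.31310e+01  2.51000e-01] 0.9327084632930109
left bar mid [562.   20.2  53.5] len 36.2 world ang -0.306
right bar mid [ 594.6 -104.8   53.5] len 38.3 world ang -0.331
left axis [[563.9  19.8  53.5]]
right axis [[ 596.2 -106.1   53.5]]
tray [519.477 286.539  -0.689] 0.7998516640135449
tin [[553.6 270.7  40. ]] local [[36.4  9.5 40. ]] place [[493.2 308.2   0. ]]Traceback (most recent call last):
  File "<stdin>", line 16, in <module>
  File "fit.py", line 28, in fitkey
    r=minimize(cost,s[0],method="Nelder-Mead",options=dict(initial_simplex=s,xatol=.01,fatol=1e-5))
    res = _minimize_neldermead(fun, x0, args, callback, bounds=bounds,
                               **options)
    fxr = func(xr)
    fx = function(np.copy(x), *(wrapper_args + args))
  File "fit.py", line 22, in cost
    h=((keysil(n,q,z0)-[x,y]+.5)*S);r=np.zeros(m.shape,np.uint8);cv2.fillConvexPoly(r,(h*16).astype(int),1,shift=4)
        ~~~~~~^^^^^^^^
  File "fit.py", line 9, in keysil
    return cv2.convexHull(proj(n,tf(q,P)).astype(np.float32)).reshape(-1,2)
                          ~~~~^^^^^^^^^^^
  File "h.py", line 9, in proj
    m=robot.camera_model(n);T=np.linalg.inv(np.array(m["T"]))
ValueError: time passes only in moves, steps and waits
```

```bash
python3 - <<'E'
import re
s=open("h.py").read()
s=s.replace("def ray","import pickle,os\nif not os.path.exists('cam.pkl'): pickle.dump({n:{k:np.array(v) for k,v in robot.camera_model(n).items() if k in('K','D','T')} for n in('top','scene')},open('cam.pkl','wb'))\nCAM=pickle.load(open('cam.pkl','rb'))\ndef ray",1).replace("robot.camera_model(n);","CAM[n];")
s=s.replace("robot.camera_model(n).items","robot.camera_model(n).items")
open("h.py","w").write(s)
E
cat > k.py <<'E'
from fit import *
t=np.load("pics/top0.npy");s=np.load("pics/scene0.npy")
print("key",fitkey({"top":t,"scene":s},[542,-312,0]),fitkey({"top":t},[542,-312,0]),fitkey({"scene":s},[542,-312,0]))
def bar(P): return P
# scene picture: flanges, corners, tray
cv2.imwrite("pics/m2.png",np.vstack([crop(s,210,180,90,60,8)[:300],crop(s,320,210,90,60,8)[:300]]) if 0 else np.hstack([crop(s,210,180,80,60,5),crop(s,320,210,70,60,5)]))
E
python3 k.py
```

```text
key (array([ 551.90018428, -308.07944636,    1.56297478]), np.float64(0.25125483141493715)) (array([ 552.56618571, -307.62359349,    1.61243904]), np.float64(0.1875664994680043)) (array([ 551.14462996, -307.65837889,    1.31233923]), np.float64(0.18936803793978163))
```

View pics/m2.png

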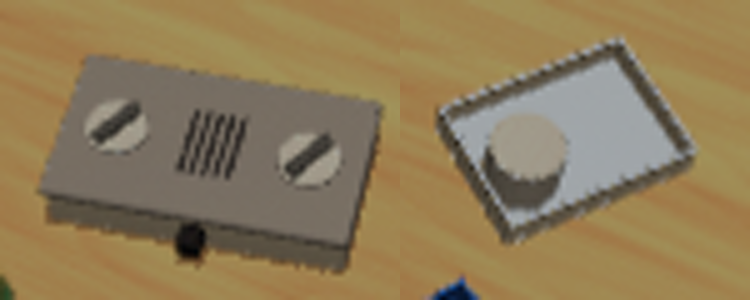

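```bash
cat > k2.py <<'E'
from fit import *
t=np.load("pics/top0.npy");s=np.load("pics/scene0.npy")
def rig2(L,pts,q0):
    f=lambda q:np.concatenate([(proj(n,tf(q,np.array(L)[i]))-uv).ravel() for n,i,uv in pts])
    r=least_squares(f,q0,x_scale=[1,1,.01],loss="soft_l1");return r.x,f(r.x).reshape(-1,2).round(1).tolist()
B=[(58,103,40),(58,-103,40),(-58,-103,40),(-58,103,40),(0,65,43),(0,-65,43)]
tp=("top",[0,1,2,4,5],up([(33,103),(343,25),(393,194),(113,177),(313,123)],265,180))
sp=("scene",[0,1,2,3,4,5],up([(348,243),(40,192),(88,57),(382,105),(310,159),(117,125)],210,180,s=5))
for p in([tp],[sp],[tp,sp]): print("box",*rig2(B,p,[580,-43,.25]))
q=rig2(B,[tp,sp],[580,-43,.25])[0]
for nm,e2 in dict(left=[(332,136),(288,178)],right=[(140,102),(93,141)]).items():
    p=ray("scene",up(e2,210,180,s=5),[53.5,53.5]);d=p[0]-p[1];print(nm,"bar mid",p.mean(0).round(1),np.hypot(*d[:2]).round(1),np.arctan2(d[1],d[0]).round(3))
T=[(68,48,25),(68,-48,25),(-68,-48,25),(-68,48,25)]
q0=[519,286,-.689];uv=up([(620,40),(693,155),(510,240),(440,110)],320,210,400,0,s=5)
g=proj("scene",tf(q0,T));o=[int(np.argmin(np.hypot(*(uv-a).T))) for a in g]
tt=("top",[0,1,2,3],up([(160,325),(273,420),(137,583),(22,487)],150,205,0,300))
print("tray",o,*rig2(T,[tt,("scene",[0,1,2,3],uv[o])],q0))
print("tin scene",ray("scene",up([(527,147)],320,210,400,0,s=5),[40]))
for d in(40,60,75): print(d,[ (a.round(2).tolist(),round(float(b),3)) for a,b in(fitkey({"top":t},[552,-308,0],dark=d),fitkey({"scene":s},[552,-308,0],dark=d),fitkey({"top":t,"scene":s},[552,-308,0],dark=d))])
r=[]
for n,im,o in(("top",t,(405,205)),("scene",s,(170,155))):
    c=crop(im,*o,50,50,8)
    for q,col in(([552,-308,1.56],(0,0,255)),([552,-308,1.35],(0,255,0))):
        cv2.polylines(c,[((keysil(n,q)-o+.5)*8).astype(int)],True,col)
    r.append(c)
cv2.imwrite("pics/m3.png",np.hstack(r))
E
python3 k2.py
```

```text
box [ 5.80013130e+02 -4.31187526e+01  2.51706732e-01] [[-0.9, 0.1], [0.2, -0.8], [0.9, 0.8], [-0.1, -0.2], [0.0, 0.0]]
box [ 5.79811334e+02 -3.98251020e+01  2.58596200e-01] [[0.2, 0.5], [-0.7, -0.0], [-0.2, -0.7], [0.5, -0.7], [0.0, 0.1], [0.1, 0.5]]
box [ 5.79770427e+02 -4.17371952e+01  2.52281662e-01] [[-1.5, 0.2], [-0.4, -0.8], [0.3, 0.9], [-0.7, -0.1], [-0.5, 0.1], [-0.5, 0.4], [-1.2, -0.4], [-0.5, -1.0], [0.0, -0.7], [-0.5, -0.0], [-0.4, 0.2]]
left bar mid [567.8  25.8  53.5] 43.3 2.902
right bar mid [ 598.5 -100.7   53.5] 42.5 2.869
tray [2, 3, 0, 1] [520.73110963 288.64509049  -0.69321283] [[-0.4, -1.0], [-0.2, -1.0], [-1.5, 0.3], [-1.1, -0.3], [-0.7, -2.6], [-1.3, -0.7], [-0.8, -1.0], [0.3, -1.2]]
tin scene [[553.71394926 274.48153633  40.        ]]
40 [([552.89, -308.14, 1.63], 0.222), ([551.34, -307.4, -1.85], 0.23), ([552.87, -308.77, 1.62], 0.289)]
60 [([552.44, -307.66, 1.6], 0.164), ([552.2, -306.68, 1.33], 0.17), ([552.22, -308.43, 1.56], 0.229)]
75 [([552.54, -308.03, 1.58], 0.134), ([552.27, -306.44, 1.35], 0.191), ([552.4, -308.15, 1.55], 0.211)]
```

View pics/m3.png

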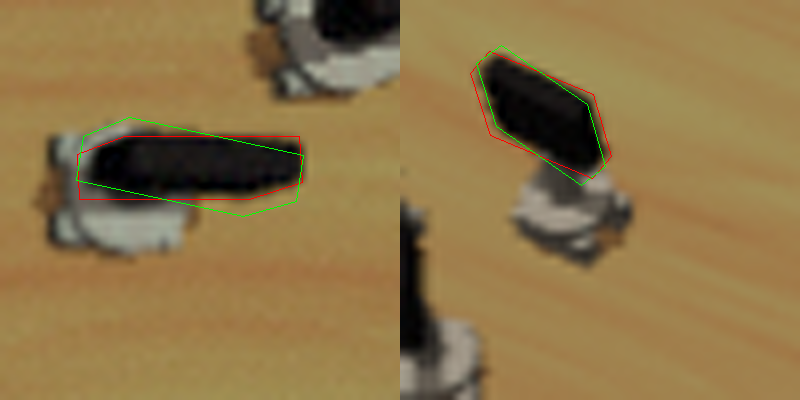

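The fits agree: the key is at about (552,-308) with yaw 1.54, the box is at (580,-42) with yaw 0.252, and the bars lie at about -0.30 rad. Next I'll plan the moves.

```bash
cat > pl.py <<'E'
import numpy as np,sys,json
from plant import robot
from scipy.spatial.transform import Rotation as R
def st():
    s=robot.read_state();M=R.from_rotvec(s["ee_rot"]).as_matrix();return s,M,np.arctan2(M[1,0],M[0,0])
def plan(x,y,z,phi,n,hand,frm=None):
    s,M,p=st();c=np.array(s["position"])
    if frm: c,p=np.array(frm[:3],float),frm[3]
    d=(np.array([x,y,z])-c)/n;dp=(phi-p+np.pi)%(2*np.pi)-np.pi;rows=[]
    for i in range(n):
        a=p+dp*i/n;X=[np.cos(a),np.sin(a)];Y=[np.sin(a),-np.cos(a)]
        rows.append([hand,round(float(d[:2]@X)/40,2),round(float(d[:2]@Y)/40,2),round(-d[2]/40,2),round(-dp/n/.12,2)])
    print(json.dumps(rows));print("max",np.abs(np.array(rows)[:,1:]).max())
def show():
    s,M,p=st();print("t",round(s["clock"],2),"p",s["position"].round(1),"phi",round(p,3),"tilt",M[:2,2].round(3),"F",s["ft_force"].round(1),"M",s["moment"].round(2),"w",round(s["grip_width"],1),"gf",round(s["grasp_force"],1),"j",s["joint_pos"].round(2))
E
python3 -c "
from pl import *
plan(552,-308,180,1.54,15,0.0)"
```

```text
[[0.0, 0.65, -0.3, 0.12, -0.64], [0.0, 0.67, -0.24, 0.12, -0.64], [0.0, 0.69, -0.19, 0.12, -0.64], [0.0, 0.7, -0.14, 0.12, -0.64], [0.0, 0.71, -0.09, 0.12, -0.64], [0.0, 0.71, -0.03, 0.12, -0.64], [0.0, 0.71, 0.02, 0.12, -0.64], [0.0, 0.71, 0.08, 0.12, -0.64], [0.0, 0.7, 0.13, 0.12, -0.64], [0.0, 0.69, 0.18, 0.12, -0.64], [0.0, 0.67, 0.24, 0.12, -0.64], [0.0, 0.65, 0.29, 0.12, -0.64], [0.0, 0.63, 0.33, 0.12, -0.64], [0.0, 0.6, 0.38, 0.12, -0.64], [0.0, 0.57, 0.43, 0.12, -0.64]]
max 0.71
```

Call:
drive_tool(
  steps=[
    [0.0, 0.65, -0.3, 0.12, -0.64],
    [0.0, 0.67, -0.24, 0.12, -0.64],
    [0.0, 0.69, -0.19, 0.12, -0.64],
    [0.0, 0.7, -0.14, 0.12, -0.64],
    [0.0, 0.71, -0.09, 0.12, -0.64],
    [0.0, 0.71, -0.03, 0.12, -0.64],
    [0.0, 0.71, 0.02, 0.12, -0.64],
    [0.0, 0.71, 0.08, 0.12, -0.64],
    [0.0, 0.7, 0.13, 0.12, -0.64],
    [0.0, 0.69, 0.18, 0.12, -0.64],
  ],
)

```text
clock: 1.35
position: [454.8, -411.8, 201.5]
ee_rot: [-2.621, -1.731, 0.0]
ft_force: [-0.2, -0.7, -1.2]
grip_width: 42.8
grasp_force: 0.0
```

Call:
drive_tool(
  steps=[
    [0.0, 0.67, 0.24, 0.12, -0.64],
    [0.0, 0.65, 0.29, 0.12, -0.64],
    [0.0, 0.63, 0.33, 0.12, -0.64],
    [0.0, 0.6, 0.38, 0.12, -0.64],
    [0.0, 0.57, 0.43, 0.12, -0.64],
    [0, 0, 0, 0, 0],
    [0, 0, 0, 0, 0],
    [0, 0, 0, 0, 0],
    [0, 0, 0, 0, 0],
    [0, 0, 0, 0, 0],
  ],
)

```text
clock: 2.6
position: [550.5, -308.5, 178.5]
ee_rot: [2.247, 2.196, -0.0]
ft_force: [-0.5, -0.9, -0.1]
grip_width: 42.8
grasp_force: 0.0
```

```bash
python3 -c "
from pl import *
show();plan(552,-308,76,1.54,6,0.0)
from h import *
im=robot.get_image('top');im2=robot.get_image('scene')
cv2.imwrite('pics/m4.png',np.hstack([crop(im,400,170,100,75,4),crop(im2,130,110,100,75,4)]))"
```

```text
t 2.6 p [ 550.5 -308.5  178.5] phi 1.548 tilt [ 0. -0.] F [-0.5 -0.9 -0.1] M [ 0.02 -0.01 -0.08] w 42.8 gf 0.0 j [-0.67  0.26  1.75 -0.    1.14 -0.65]
[[0.0, 0.0, 0.01, 0.43, 0.01], [0.0, 0.0, 0.01, 0.43, 0.01], [0.0, 0.0, 0.01, 0.43, 0.01], [0.0, 0.0, 0.01, 0.43, 0.01], [0.0, 0.0, 0.01, 0.43, 0.01], [0.0, 0.0, 0.01, 0.43, 0.01]]
max 0.43
```

View pics/m4.png

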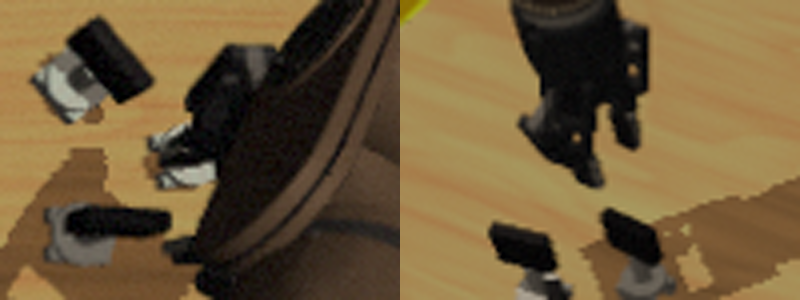

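The gripper is above key A, clear of the other two, and its fingers straddle the handle. I'll descend and grip.

Call:
drive_tool(
  steps=[
    [0.0, 0.0, 0.02, 0.43, 0],
    [0.0, 0.0, 0.02, 0.43, 0],
    [0.0, 0.0, 0.0, 0.43, 0],
    [0.0, 0.0, 0, 0.43, 0],
    [0.0, 0.0, 0, 0.43, 0],
    [0.0, 0.0, 0, 0.43, 0],
    [0.0, 0, 0, 0, 0],
    [1, 0, 0, 0, 0],
    [1, 0, 0, 0, 0],
    [1, 0, 0, 0, 0],
  ],
)

```text
clock: 3.95
position: [553.0, -308.5, 76.2]
ee_rot: [2.244, 2.195, 0.001]
ft_force: [1.1, 0.1, 0.9]
grip_width: 13.6
grasp_force: 58.7
```

Call:
drive_tool(
  steps=[
    [1, 0, 0, 0, 0],
    [1, 0, 0, 0, 0],
    [1, 0, 0, 0, 0],
    [1, 0, 0, -0.5, 0],
    [1, 0, 0, -0.5, 0],
    [1, 0, 0, -0.5, 0],
    [1, 0, 0, -0.5, 0],
    [1, 0, 0, -0.5, 0],
    [1, 0, 0, 0, 0],
    [1, 0, 0, 0, 0],
  ],
)

```text
clock: 5.2
position: [552.0, -307.8, 174.6]
ee_rot: [-2.245, -2.196, 0.0]
ft_force: [-0.5, 0.3, -2.5]
grip_width: 13.5
grasp_force: 58.7
```

```bash
python3 -c "
from pl import *
show();plan(563.6,21.2,170,2.845,15,1)
from h import *
im=robot.get_image('top');im2=robot.get_image('scene');np.save('pics/g.npy',im2)
cv2.imwrite('pics/m5.png',np.hstack([crop(im,400,170,100,75,4),crop(im2,140,110,100,75,4)]))"
```

```text
t 5.2 p [ 552.  -307.8  174.6] phi 1.549 tilt [-0.001  0.001] F [-0.5  0.3 -2.5] M [ 0.05 -0.    0.  ] w 13.5 gf 58.7 j [-0.67  0.26  1.75  0.    1.13 -0.65]
[[1, 0.55, 0.01, 0.01, -0.72], [1, 0.55, 0.05, 0.01, -0.72], [1, 0.54, 0.1, 0.01, -0.72], [1, 0.53, 0.15, 0.01, -0.72], [1, 0.51, 0.19, 0.01, -0.72], [1, 0.5, 0.24, 0.01, -0.72], [1, 0.47, 0.28, 0.01, -0.72], [1, 0.45, 0.32, 0.01, -0.72], [1, 0.42, 0.36, 0.01, -0.72], [1, 0.39, 0.39, 0.01, -0.72], [1, 0.35, 0.42, 0.01, -0.72], [1, 0.31, 0.45, 0.01, -0.72], [1, 0.27, 0.48, 0.01, -0.72], [1, 0.23, 0.5, 0.01, -0.72], [1, 0.19, 0.52, 0.01, -0.72]]
max 0.72
```

View pics/m5.png

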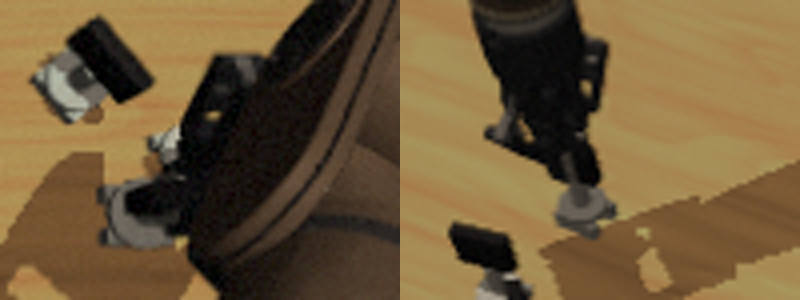

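The key is lifted, hanging straight, and gripped at 13.5 mm. I'm carrying it to the left screw.

Call:
drive_tool(
  steps=[
    [1, 0.55, 0.01, 0.01, -0.72],
    [1, 0.55, 0.05, 0.01, -0.72],
    [1, 0.54, 0.1, 0.01, -0.72],
    [1, 0.53, 0.15, 0.01, -0.72],
    [1, 0.51, 0.19, 0.01, -0.72],
    [1, 0.5, 0.24, 0.01, -0.72],
    [1, 0.47, 0.28, 0.01, -0.72],
    [1, 0.45, 0.32, 0.01, -0.72],
    [1, 0.42, 0.36, 0.01, -0.72],
    [1, 0.39, 0.39, 0.01, -0.72],
  ],
)

```text
clock: 6.55
position: [559.6, -87.1, 169.9]
ee_rot: [-1.115, -2.935, 0.0]
ft_force: [0.0, 0.6, -2.4]
grip_width: 13.6
grasp_force: 58.6
```

Call:
drive_tool(
  steps=[
    [1, 0.35, 0.42, 0.01, -0.72],
    [1, 0.31, 0.45, 0.01, -0.72],
    [1, 0.27, 0.48, 0.01, -0.72],
    [1, 0.23, 0.5, 0.01, -0.72],
    [1, 0.19, 0.52, 0.01, -0.72],
    [1, 0, 0, 0, 0],
    [1, 0, 0, 0, 0],
    [1, 0, 0, 0, 0],
    [1, 0, 0, 0, 0],
    [1, 0, 0, 0, 0],
  ],
)

```text
clock: 7.8
position: [564.3, 21.4, 169.1]
ee_rot: [0.466, 3.107, -0.0]
ft_force: [0.2, -0.0, -1.5]
grip_width: 13.1
grasp_force: 58.7
```

```bash
python3 -c "
from pl import *
show();plan(563.6,21.2,136,2.845,3,1)
from h import *
im=robot.get_image('top');im2=robot.get_image('scene')
s,M,p=st();c=s['position'];kz=c[2]-76.2
for n in('top','scene'): print(n,'disc',proj(n,[[c[0],c[1],kz+22]]).round(1),'under',proj(n,[[c[0],c[1],kz]]).round(1),'screwaxis',proj(n,[[563.6,21.2,43]]).round(1))
cv2.imwrite('pics/m6.png',np.hstack([crop(im,265,170,80,75,5),crop(im2,215,140,80,75,5)]))"
```

```text
t 7.8 p [564.3  21.4 169.1] phi 2.844 tilt [ 0. -0.] F [ 0.2 -0.  -1.5] M [ 0.05  0.07 -0.03] w 13.1 gf 58.7 j [-0.14  0.13  1.92 -0.    1.1  -1.41]
[[1, 0.01, -0.0, 0.28, -0.0], [1, 0.01, -0.0, 0.28, -0.0], [1, 0.01, -0.0, 0.28, -0.0]]
max 0.28
top disc [[293.3 219.2]] under [[292.9 220.6]] screwaxis [[292.2 223.8]]
scene disc [[270.5 198.2]] under [[270.7 202.4]] screwaxis [[271.1 211.4]]
```

View pics/m6.png

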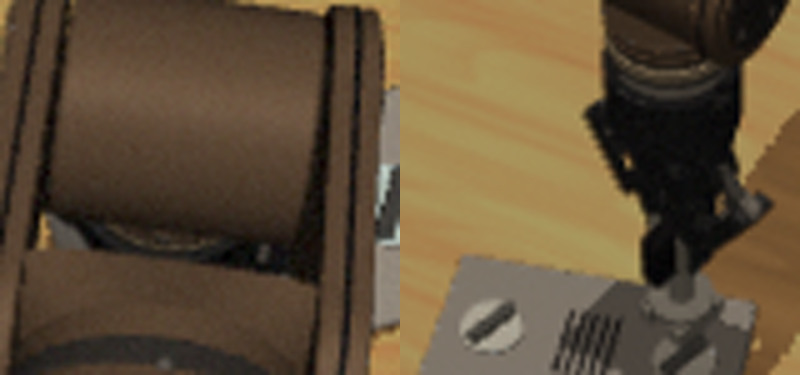

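Seen from the scene camera, the key's disc hangs over the left flange as predicted, with maybe 1 mm still to go in +y. I'll lower it gently.

Call:
drive_tool(
  steps=[
    [1, 0.02, 0.01, 0.3, 0],
    [1, 0, 0.01, 0.3, 0],
    [1, 0, 0, 0.3, 0],
    [1, 0, 0, 0, 0],
    [1, 0, 0, 0.1, 0],
    [1, 0, 0, 0.1, 0],
    [1, 0, 0, 0.1, 0],
    [1, 0, 0, 0, 0],
    [1, 0, 0, 0, 0],
    [1, 0, 0, 0, 0],
  ],
)

```text
clock: 9.15
position: [563.9, 22.8, 121.4]
ee_rot: [0.464, 3.107, 0.0]
ft_force: [0.4, -0.5, -1.4]
grip_width: 13.3
grasp_force: 58.7
```

```bash
python3 -c "
from pl import *
show()"
```

```text
t 9.15 p [563.9  22.8 121.4] phi 2.845 tilt [ 0. -0.] F [ 0.4 -0.5 -1.4] M [ 0.01  0.05 -0.03] w 13.3 gf 58.7 j [-0.14  0.19  1.95  0.    1.01 -1.41]
```

It slid over the bar with no contact force, and the key's underside is now at z≈45. Now I'll turn it clockwise.

Call:
drive_tool(
  steps=[
    [1, 0, 0, 0.03, 0],
    [1, 0, 0, 0, 0.9],
    [1, 0, 0, 0, 0.9],
    [1, 0, 0, 0, 0.9],
    [1, 0, 0, 0, 0.9],
    [1, 0, 0, 0, 0.9],
    [1, 0, 0, 0, 0.9],
    [1, 0, 0, 0, 0.9],
    [1, 0, 0, 0, 0.9],
    [1, 0, 0, 0, 0.9],
  ],
)

```text
clock: 10.4
position: [563.4, 20.9, 119.8]
ee_rot: [1.863, 2.528, -0.007]
ft_force: [-0.6, -4.7, -2.2]
grip_width: 13.5
grasp_force: 58.9
```

```bash
python3 -c "
from pl import *
show()"
```

```text
t 10.4 p [563.4  20.9 119.8] phi 1.871 tilt [-0.001 -0.005] F [-0.6 -4.7 -2.2] M [-1.1   0.27  0.08] w 13.5 gf 58.9 j [-0.14  0.19  1.95 -0.01  1.   -0.44]
```

Call:
drive_tool(
  steps=[
    [1, 0, 0, 0, 0.5],
    [1, 0, 0, 0, 0.5],
    [1, 0, 0, 0, 0.4],
    [1, 0, 0, 0, 0.2],
    [1, 0, 0, 0, 0],
    [1, 0, 0, 0, 0],
    [1, 0, 0, 0, 0],
    [1, 0, 0, 0, 0],
    [1, 0, 0, 0, 0],
    [1, 0, 0, 0, 0],
  ],
)

```text
clock: 11.65
position: [563.2, 22.8, 119.6]
ee_rot: [-2.095, -2.34, 0.002]
ft_force: [-3.9, -4.4, -1.8]
grip_width: 13.0
grasp_force: 58.8
```

```bash
python3 -c "
from pl import *
show()"
```

```text
t 11.65 p [563.2  22.8 119.6] phi 1.681 tilt [-0.002 -0.   ] F [-3.9 -4.4 -1.8] M [-0.9   0.7   0.11] w 13.0 gf 58.8 j [-0.14  0.19  1.95 -0.    1.   -0.25]
```

Call:
drive_tool(
  steps=[
    [1, 0, 0, 0, 0.4],
    [1, 0, 0, 0, 0.3],
    [1, 0, 0, 0, 0],
    [1, 0, 0, 0, 0],
    [1, 0, 0, 0, 0],
    [1, 0, 0, 0, 0],
    [1, 0, 0, 0, 0],
    [1, 0, 0, 0, 0],
    [1, 0, 0, 0, 0],
    [1, 0, 0, 0, 0],
  ],
)

```text
clock: 12.9
position: [563.3, 22.8, 119.6]
ee_rot: [-2.19, -2.252, 0.002]
ft_force: [-3.4, -4.8, -2.3]
grip_width: 13.5
grasp_force: 58.9
```

```bash
python3 -c "
from pl import *
show()"
```

```text
t 12.9 p [563.3  22.8 119.6] phi 1.599 tilt [-0.001 -0.   ] F [-3.4 -4.8 -2.3] M [-0.96  0.72  0.38] w 13.5 gf 58.9 j [-0.14  0.19  1.95 -0.    1.   -0.17]
```

The moment rose to 0.38 N m, well above the friction, so the left screw is on its stop. I'll relax the key, lift it, and go to the right screw.

Call:
drive_tool(
  steps=[
    [1, 0, 0, 0, -0.4],
    [1, 0, 0, 0, -0.4],
    [1, 0, 0, -0.2, 0],
    [1, 0, 0, -0.3, 0],
    [1, 0, 0, -0.4, 0],
    [1, 0, 0, -0.3, 0],
    [1, 0, 0, 0, 0],
    [1, 0, 0, 0, 0],
    [1, 0, 0, 0, 0],
    [1, 0, 0, 0, 0],
  ],
)

```text
clock: 14.15
position: [563.4, 22.8, 167.2]
ee_rot: [-2.081, -2.352, 0.001]
ft_force: [-0.4, -0.7, -2.6]
grip_width: 13.5
grasp_force: 59.0
```

```bash
python3 -c "
from pl import *
show();plan(595.6,-104.3,168,2.82,10,1)"
```

```text
t 14.15 p [563.4  22.8 167.2] phi 1.693 tilt [-0.001  0.   ] F [-0.4 -0.7 -2.6] M [ 0.03  0.   -0.04] w 13.5 gf 59.0 j [-0.14  0.13  1.92  0.    1.09 -0.26]
[[1, -0.33, 0.04, -0.0, -0.94], [1, -0.33, 0.0, -0.0, -0.94], [1, -0.33, -0.03, -0.0, -0.94], [1, -0.32, -0.07, -0.0, -0.94], [1, -0.31, -0.1, -0.0, -0.94], [1, -0.3, -0.14, -0.0, -0.94], [1, -0.28, -0.17, -0.0, -0.94], [1, -0.26, -0.2, -0.0, -0.94], [1, -0.23, -0.23, -0.0, -0.94], [1, -0.21, -0.25, -0.0, -0.94]]
max 0.94
```

Call:
drive_tool(
  steps=[
    [1, -0.33, 0.04, 0, -0.94],
    [1, -0.33, 0.0, 0, -0.94],
    [1, -0.33, -0.03, 0, -0.94],
    [1, -0.32, -0.07, 0, -0.94],
    [1, -0.31, -0.1, 0, -0.94],
    [1, -0.3, -0.14, 0, -0.94],
    [1, -0.28, -0.17, 0, -0.94],
    [1, -0.26, -0.2, 0, -0.94],
    [1, -0.23, -0.23, 0, -0.94],
    [1, -0.21, -0.25, 0, -0.94],
  ],
)

```text
clock: 15.4
position: [596.2, -104.9, 167.5]
ee_rot: [-0.496, -3.101, -0.0]
ft_force: [-0.3, 0.2, -0.8]
grip_width: 13.6
grasp_force: 58.9
```

Call:
drive_tool(
  steps=[
    [1, 0, 0, 0, 0],
    [1, 0, 0, 0, 0],
    [1, 0, 0, 0, 0],
    [1, 0, 0, 0, 0],
    [1, 0, 0, 0, 0],
    [1, 0, 0, 0, 0],
    [1, 0, 0, 0, 0],
    [1, 0, 0, 0, 0],
    [1, 0, 0, 0, 0],
    [1, 0, 0, 0, 0],
  ],
)

```text
clock: 16.65
position: [596.3, -104.6, 167.9]
ee_rot: [-0.502, -3.101, -0.0]
ft_force: [1.0, 0.3, -1.9]
grip_width: 13.7
grasp_force: 58.9
```

```bash
python3 -c "
from pl import *
show();plan(595.6,-104.3,120,2.82,1,1)
from h import *
im=robot.get_image('top');im2=robot.get_image('scene')
c=st()[0]['position'];kz=c[2]-76.2
print((proj('scene',[[*c[:2],kz+22],[595.6,-104.3,43],[563.6,21.5,53.5]])-[200,130]+.5)*5)
cv2.imwrite('pics/m7.png',np.hstack([crop(im,265,170,75,75,5),crop(im2,200,130,85,75,5)]))"
```

```text
t 16.65 p [ 596.3 -104.6  167.9] phi 2.821 tilt [-0.  0.] F [ 1.   0.3 -1.9] M [ 0.02 -0.05 -0.01] w 13.7 gf 58.9 j [-0.34  0.21  1.82  0.    1.11 -1.59]
[[1, 0.02, 0.0, 1.2, 0.01]]
max 1.2
[[153.57352895 310.46954045]
 [166.30680593 376.21695728]
 [357.7710974  400.16204507]]
```

View pics/m7.png

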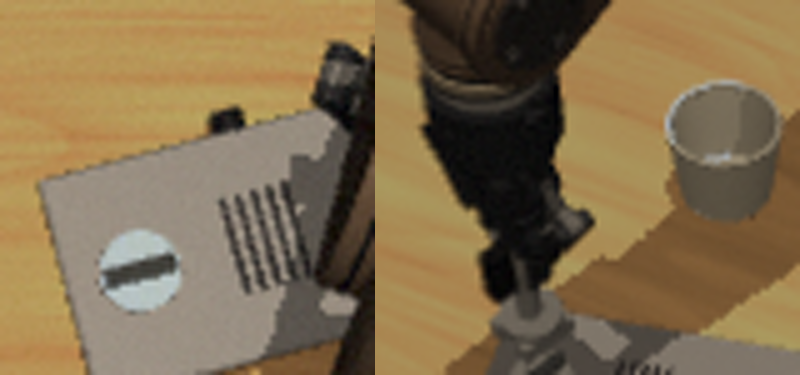

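The left screw's bar at (140,270) now lies along the long sides. The key hangs over the right screw as predicted, so I'll lower it.

Call:
drive_tool(
  steps=[
    [1, 0, 0, 0.3, 0],
    [1, 0, 0, 0.3, 0],
    [1, 0, 0, 0.3, 0],
    [1, 0, 0, 0, 0],
    [1, 0, 0, 0.1, 0],
    [1, 0, 0, 0.1, 0],
    [1, 0, 0, 0.1, 0],
    [1, 0, 0, 0, 0],
    [1, 0, 0, 0, 0],
    [1, 0, 0, 0, 0],
  ],
)

```text
clock: 18.0
position: [596.4, -104.6, 120.1]
ee_rot: [0.502, 3.101, -0.0]
ft_force: [-0.3, 0.7, -2.5]
grip_width: 13.5
grasp_force: 58.9
```

```bash
python3 -c "
from pl import *
show()"
```

```text
t 18.0 p [ 596.4 -104.6  120.1] phi 2.821 tilt [ 0. -0.] F [-0.3  0.7 -2.5] M [-0.    0.03  0.05] w 13.5 gf 58.9 j [-0.34  0.27  1.85 -0.    1.02 -1.59]
```

Seated freely again. I'll turn it by about 1.22 rad in all.

Call:
drive_tool(
  steps=[
    [1, 0, 0, 0, 0.9],
    [1, 0, 0, 0, 0.9],
    [1, 0, 0, 0, 0.9],
    [1, 0, 0, 0, 0.9],
    [1, 0, 0, 0, 0.9],
    [1, 0, 0, 0, 0.9],
    [1, 0, 0, 0, 0.9],
    [1, 0, 0, 0, 0.9],
    [1, 0, 0, 0, 0.9],
    [1, 0, 0, 0, 0.5],
  ],
)

```text
clock: 19.25
position: [596.0, -105.8, 120.2]
ee_rot: [1.967, 2.448, -0.004]
ft_force: [-0.9, -2.9, -2.3]
grip_width: 13.5
grasp_force: 58.9
```

Call:
drive_tool(
  steps=[
    [1, 0, 0, 0, 0.5],
    [1, 0, 0, 0, 0.4],
    [1, 0, 0, 0, 0.4],
    [1, 0, 0, 0, 0.2],
    [1, 0, 0, 0, 0],
    [1, 0, 0, 0, 0],
    [1, 0, 0, 0, 0],
    [1, 0, 0, 0, 0],
    [1, 0, 0, 0, 0],
    [1, 0, 0, 0, 0],
  ],
)

```text
clock: 20.5
position: [596.0, -105.6, 120.1]
ee_rot: [2.176, 2.265, -0.004]
ft_force: [-2.6, -4.3, -0.9]
grip_width: 13.5
grasp_force: 59.1
```

```bash
python3 -c "
from pl import *
show()"
```

```text
t 20.5 p [ 596.  -105.6  120.1] phi 1.611 tilt [-0.001 -0.003] F [-2.6 -4.3 -0.9] M [-1.11  0.57  0.26] w 13.5 gf 59.1 j [-0.34  0.27  1.85 -0.    1.02 -0.38]
```

The moment is 0.26 N m, so this one is on its stop too. I'll nudge it, relax the key and lift it.

Call:
drive_tool(
  steps=[
    [1, 0, 0, 0, 0.2],
    [1, 0, 0, 0, 0],
    [1, 0, 0, 0, 0],
    [1, 0, 0, 0, -0.4],
    [1, 0, 0, 0, -0.4],
    [1, 0, 0, -0.2, 0],
    [1, 0, 0, -0.3, 0],
    [1, 0, 0, -0.4, 0],
    [1, 0, 0, -0.4, 0],
    [1, 0, 0, 0, 0],
  ],
)

```text
clock: 21.75
position: [597.7, -104.9, 174.8]
ee_rot: [2.093, 2.337, 0.003]
ft_force: [0.7, 0.1, -1.6]
grip_width: 13.8
grasp_force: 59.0
```

```bash
python3 -c "
from pl import *
show();plan(494,310,150,0.88,15,1)"
```

```text
t 21.75 p [ 597.7 -104.9  174.8] phi 1.681 tilt [ 0.005 -0.002] F [ 0.7  0.1 -1.6] M [0.01 0.04 0.01] w 13.8 gf 59.0 j [-0.34  0.21  1.82  0.    1.11 -0.45]
[[1, 0.71, -0.1, 0.04, 0.44], [1, 0.7, -0.13, 0.04, 0.44], [1, 0.69, -0.17, 0.04, 0.44], [1, 0.68, -0.21, 0.04, 0.44], [1, 0.67, -0.24, 0.04, 0.44], [1, 0.66, -0.28, 0.04, 0.44], [1, 0.64, -0.31, 0.04, 0.44], [1, 0.62, -0.35, 0.04, 0.44], [1, 0.6, -0.38, 0.04, 0.44], [1, 0.58, -0.41, 0.04, 0.44], [1, 0.56, -0.44, 0.04, 0.44], [1, 0.53, -0.47, 0.04, 0.44], [1, 0.51, -0.5, 0.04, 0.44], [1, 0.48, -0.53, 0.04, 0.44], [1, 0.45, -0.55, 0.04, 0.44]]
max 0.71
```

Call:
drive_tool(
  steps=[
    [1, 0.71, -0.1, 0, 0.44],
    [1, 0.7, -0.13, 0, 0.44],
    [1, 0.69, -0.17, 0, 0.44],
    [1, 0.68, -0.21, 0, 0.44],
    [1, 0.67, -0.24, 0, 0.44],
    [1, 0.66, -0.28, 0, 0.44],
    [1, 0.64, -0.31, 0.04, 0.44],
    [1, 0.62, -0.35, 0.04, 0.44],
    [1, 0.6, -0.38, 0.04, 0.44],
    [1, 0.58, -0.41, 0.04, 0.44],
  ],
)

```text
clock: 23.0
position: [525.7, 172.5, 165.1]
ee_rot: [-2.635, -1.709, 0.001]
ft_force: [0.1, -0.6, -2.7]
grip_width: 13.3
grasp_force: 58.9
```

Call:
drive_tool(
  steps=[
    [1, 0.56, -0.44, 0.04, 0.44],
    [1, 0.53, -0.47, 0.04, 0.44],
    [1, 0.51, -0.5, 0.04, 0.44],
    [1, 0.48, -0.53, 0.04, 0.44],
    [1, 0.45, -0.55, 0.04, 0.44],
    [1, 0, 0, 0, 0],
    [1, 0, 0, 0, 0],
    [1, 0, 0, 0, 0],
    [1, 0, 0, 0, 0],
    [1, 0, 0, 0, 0],
  ],
)

```text
clock: 24.25
position: [490.9, 309.1, 157.6]
ee_rot: [2.837, 1.35, 0.0]
ft_force: [0.1, -0.7, -2.3]
grip_width: 13.2
grasp_force: 59.0
```

```bash
python3 -c "
from pl import *
show();plan(494,310,84,0.88,8,1)
from h import *
im=robot.get_image('top');im2=robot.get_image('scene')
cv2.imwrite('pics/m8.png',np.hstack([crop(im,265,180,100,75,4),crop(im2,315,180,100,75,4)]))"
```

```text
t 24.25 p [490.9 309.1 157.6] phi 0.888 tilt [0. 0.] F [ 0.1 -0.7 -2.3] M [ 0.02 -0.03  0.09] w 13.2 gf 59.0 j [ 0.39  0.17  1.89 -0.    1.08  1.07]
[[1, 0.01, 0.01, 0.23, 0.01], [1, 0.01, 0.01, 0.23, 0.01], [1, 0.01, 0.01, 0.23, 0.01], [1, 0.01, 0.01, 0.23, 0.01], [1, 0.01, 0.01, 0.23, 0.01], [1, 0.01, 0.01, 0.23, 0.01], [1, 0.01, 0.01, 0.23, 0.01], [1, 0.01, 0.01, 0.23, 0.01]]
max 0.23
```

View pics/m8.png

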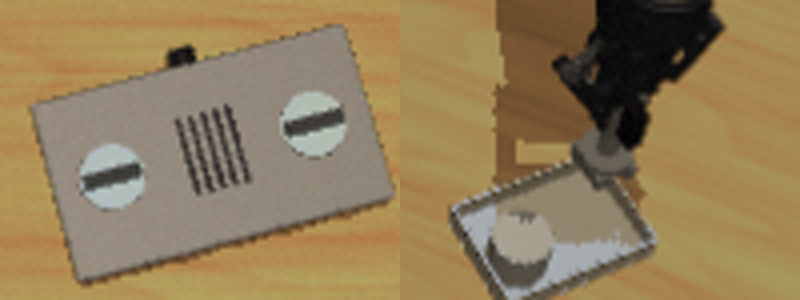

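Both bars now lie along the long sides. The key hangs over the free half of the tray and the tin is untouched, so I'll lower it.

Call:
drive_tool(
  steps=[
    [1, 0.02, 0.02, 0.3, 0],
    [1, 0.02, 0.02, 0.3, 0],
    [1, 0, 0, 0.3, 0],
    [1, 0, 0, 0.3, 0],
    [1, 0, 0, 0.3, 0],
    [1, 0, 0, 0.3, 0],
    [1, 0, 0, 0, 0],
    [1, 0, 0, 0, 0],
    [1, 0, 0, 0, 0],
    [1, 0, 0, 0, 0],
  ],
)

```text
clock: 25.6
position: [493.2, 309.9, 86.1]
ee_rot: [2.836, 1.351, 0.002]
ft_force: [0.5, -0.0, -2.7]
grip_width: 13.5
grasp_force: 58.9
```

```bash
python3 -c "
from pl import *
show()"
```

```text
t 25.6 p [493.2 309.9  86.1] phi 0.889 tilt [0.001 0.   ] F [ 0.5 -0.  -2.7] M [ 0.01  0.04 -0.02] w 13.5 gf 58.9 j [0.39 0.27 1.92 0.   0.95 1.07]
```

Call:
drive_tool(
  steps=[
    [1, 0, 0, 0.05, 0],
    [1, 0, 0, 0.05, 0],
    [1, 0, 0, 0.05, 0],
    [1, 0, 0, 0.02, 0],
    [1, 0, 0, 0, 0],
    [1, 0, 0, 0, 0],
    [1, 0, 0, 0, 0],
    [1, 0, 0, 0, 0],
    [1, 0, 0, 0, 0],
    [1, 0, 0, 0, 0],
  ],
)

```text
clock: 26.85
position: [493.0, 309.9, 79.2]
ee_rot: [-2.836, -1.351, -0.0]
ft_force: [-2.8, -0.2, 6.0]
grip_width: 13.5
grasp_force: 59.9
```

```bash
python3 -c "
from pl import *
show()"
```

```text
t 26.85 p [493.  309.9  79.2] phi 0.889 tilt [0. 0.] F [-2.8 -0.2  6. ] M [-0.11  0.51 -0.08] w 13.5 gf 59.9 j [0.39 0.29 1.92 0.   0.94 1.07]
```

The key has touched down at 79.2 mm with 6 N upward. I'll open and withdraw.

Call:
drive_tool(
  steps=[
    [0.3, 0, 0, 0, 0],
    [0.2, 0, 0, 0, 0],
    [0.1, 0, 0, 0, 0],
    [0, 0, 0, 0, 0],
    [0, 0, 0, 0, 0],
    [0, 0, 0, -0.3, 0],
    [0, 0, 0, -0.5, 0],
    [0, 0, 0, -0.6, 0],
    [0, 0, 0, -0.7, 0],
    [0, 0, 0, -0.7, 0],
  ],
)

```text
clock: 28.1
position: [493.2, 310.0, 193.7]
ee_rot: [2.836, 1.351, 0.004]
ft_force: [0.2, -0.2, -0.0]
grip_width: 42.9
grasp_force: 0.0
```

Call:
drive_tool(
  steps=[
    [0, -0.6, 0, 0, 0],
    [0, -0.6, 0, 0, 0],
    [0, -0.6, 0, 0, 0],
    [0, -0.6, 0, 0, 0],
    [0, -0.6, 0, 0, 0],
    [0, 0, 0, 0, 0],
    [0, 0, 0, 0, 0],
    [0, 0, 0, 0, 0],
    [0, 0, 0, 0, 0],
    [0, 0, 0, 0, 0],
  ],
)

```text
clock: 29.35
position: [417.3, 216.8, 190.6]
ee_rot: [-2.836, -1.351, 0.001]
ft_force: [-0.8, -1.3, 0.0]
grip_width: 42.5
grasp_force: 0.0
```

```bash
python3 -c "
from pl import *
show()
from h import *
im=robot.get_image('top');im2=robot.get_image('scene')
cv2.imwrite('pics/m9.png',np.hstack([crop(im,150,190,100,90,4),crop(im2,310,180,100,90,4)]))"
```

```text
t 29.35 p [417.3 216.8 190.6] phi 0.889 tilt [-0. -0.] F [-0.8 -1.3  0. ] M [-0.02  0.03  0.03] w 42.5 gf 0.0 j [ 0.26 -0.12  2.12  0.    1.14  0.94]
```

View pics/m9.png

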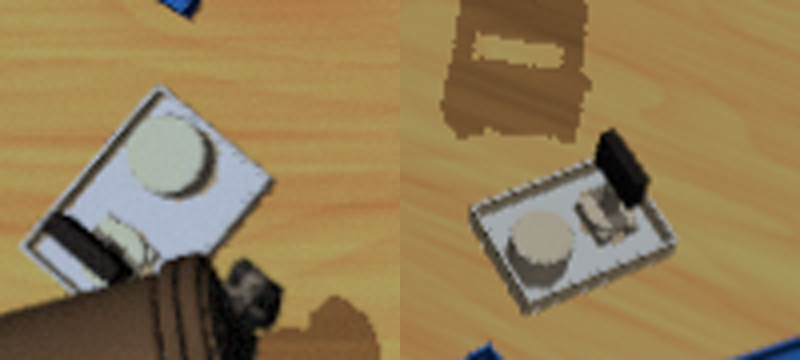

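The key stands upright in the tray's free half beside the tin, and the gripper is clear. I'm handing the job in.

```bash
python3 -c "
from plant import robot
print(robot.job_done())"
```

```text
the job is handed in; nothing more can be done
None
```

The job is handed in: both screws are turned home, and the key stands upright in the white tray beside the tin. It took about 29 s of the allowed 58; the hand-in returned no verdict.

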